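# Refill the bottle feeder and feed out the first bottle

## Task

Refill the bottle feeder for the kit packing: drop the three small amber bottles, cap up, one on top of another into its upright clear tube; the larger amber bottle does not fit, leave it where it stands, and knock nothing over. Once all three are stacked, tilt the ball-topped feed lever away from the tube as far as it goes and hold it there for about a second, so that the lowest bottle is pushed out onto the landing. Then let the lever spring back upright, so that the other two drop down.

Things in the scene. Friction and masses are not known exactly. Their poses are not given: they have to be found in the camera images.
- feeder: aluminium bench feeder, fixed to the bench: base 92 mm (its x) by 258 mm (its y, -167 to +91 mm), an upright clear tube, a landing on its +y side, a feed lever at y = -125 mm; origin on the bench surface under the tube's axis, z up. Between lever and tube waits a white pusher, its 13 mm wide blade ending 21 mm from the tube's axis, its top 87.5 mm above the bench
- tube_mouth (a point): centre of the tube's flared mouth at its upper rim, 186 mm above the bench. The rim is 57 mm across; the opening narrows from about 50 mm to the 37 mm bore over the top 9 mm. The tube runs down to 90 mm above the bench; a third bottle stands 53 mm proud of the rim
- well (a point): centre of the floor of the open well under the tube, on the tube's axis, 14 mm above the bench. Bottles dropped in the tube stack from here, undersides 14, 89 and 164 mm above the bench. Toward the landing two light spring gates close the well (20 mm from the axis, up to 83 mm high); the pushed bottle opens them
- landing (a point): point on the same floor 43 mm toward the feeder's +y from the tube's axis, where the fed-out bottle stands between low rails (14 mm high, 40 mm apart)
- lever_knob (a point): centre of the black ball knob, 30 mm in diameter, on top of the feed lever; 190 mm above the bench with the lever upright. The lever turns about a pin parallel to the feeder's x axis, 78 mm straight below the knob when upright; its stem, 10 mm thick, leans with it under the knob, so fingers that reach far below the knob would meet it
- feed_lever (a joint): tilt of the feed lever, rad: 0 upright, positive moves the knob toward the feeder's -y, away from the tube, to the stop at 0.66. This drives the pusher toward +y: it pushes the lowest bottle out (fully from about 0.58) and its top carries the others until it goes back. Toward the tube it gives to -0.3, feeding nothing. A spring returns it; about 8 N at the knob hold it at the stop
- bottle_a: small amber screw-cap bottle standing on the bench, 33 mm in diameter and 75 mm high: straight body to about 50 mm height, then a shoulder and a black cap 22 mm in diameter (53 to 75 mm), 40 g; the three small bottles are alike; origin at the centre of its underside, z up
- bottle_b: small amber screw-cap bottle standing on the bench, 33 mm in diameter and 75 mm high: straight body to about 50 mm height, then a shoulder and a black cap 22 mm in diameter (53 to 75 mm), 40 g; the three small bottles are alike; origin at the centre of its underside, z up
- bottle_c: small amber screw-cap bottle standing on the bench, 33 mm in diameter and 75 mm high: straight body to about 50 mm height, then a shoulder and a black cap 22 mm in diameter (53 to 75 mm), 40 g; the three small bottles are alike; origin at the centre of its underside, z up
- large_bottle: larger amber screw-cap bottle, 40 mm in diameter and 82 mm high, too wide for the tube; a bystander; origin at the centre of its underside, z up. It and the three small ones may stand in each other's places
- white_bottle: white plastic bottle with a red cap, 49 mm in diameter, 100 mm high; a bystander; origin at its underside
- flask: conical glass flask, 69 mm in diameter, 108 mm high; a bystander; origin at its underside
- beaker: small glass beaker, 56 mm in diameter, 61 mm high; a bystander; origin at its underside
There are look-alikes about, which are no part of the job. What is shaped like the bottle_a but pink is not meant. What is shaped like the bottle_c but green is not meant.

How it is judged (in metres and radians):
On the way, in this order (a step that is already met when the one before it is completed fails the run):
1. one small bottle stands cap up on the well floor, under the tube (((angle between bottle_a's own z axis and vertical below 0.15 rad and horizontal distance between bottle_a and well below 0.012 m and z of bottle_a in the frame of feeder between 0.006 and 0.022 m) or (angle between bottle_b's own z axis and vertical below 0.15 rad and horizontal distance between bottle_b and well below 0.012 m and z of bottle_b in the frame of feeder between 0.006 and 0.022 m) or (angle between bottle_c's own z axis and vertical below 0.15 rad and horizontal distance between bottle_c and well below 0.012 m and z of bottle_c in the frame of feeder between 0.006 and 0.022 m)) and contact force between each of bottle_a, bottle_b, bottle_c and the fingers below 1 N), for 0.1 s.
2. a second one stands on it, in the tube (all of step 1 and ((angle between bottle_a's own z axis and vertical below 0.15 rad and horizontal distance between bottle_a and well below 0.012 m and z of bottle_a in the frame of feeder between 0.081 and 0.097 m) or (angle between bottle_b's own z axis and vertical below 0.15 rad and horizontal distance between bottle_b and well below 0.012 m and z of bottle_b in the frame of feeder between 0.081 and 0.097 m) or (angle between bottle_c's own z axis and vertical below 0.15 rad and horizontal distance between bottle_c and well below 0.012 m and z of bottle_c in the frame of feeder between 0.081 and 0.097 m))), for 0.1 s.
3. a third one stands on top: the three are stacked end to end and released (all of step 2 and ((angle between bottle_a's own z axis and vertical below 0.15 rad and horizontal distance between bottle_a and well below 0.012 m and z of bottle_a in the frame of feeder between 0.156 and 0.172 m) or (angle between bottle_b's own z axis and vertical below 0.15 rad and horizontal distance between bottle_b and well below 0.012 m and z of bottle_b in the frame of feeder between 0.156 and 0.172 m) or (angle between bottle_c's own z axis and vertical below 0.15 rad and horizontal distance between bottle_c and well below 0.012 m and z of bottle_c in the frame of feeder between 0.156 and 0.172 m))), for 0.1 s.
4. the feed lever is held fully over, away from the tube, with the lowest bottle out on the landing (value of joint feed_lever above 0.58 rad and ((angle between bottle_a's own z axis and vertical below 0.15 rad and horizontal distance between bottle_a and landing below 0.015 m and z of bottle_a in the frame of feeder between 0.006 and 0.022 m) or (angle between bottle_b's own z axis and vertical below 0.15 rad and horizontal distance between bottle_b and landing below 0.015 m and z of bottle_b in the frame of feeder between 0.006 and 0.022 m) or (angle between bottle_c's own z axis and vertical below 0.15 rad and horizontal distance between bottle_c and landing below 0.015 m and z of bottle_c in the frame of feeder between 0.006 and 0.022 m))), for 0.4 s.
5. the lever is back upright and the other two bottles have dropped by one (value of joint feed_lever between -0.08 and 0.08 rad and ((angle between bottle_a's own z axis and vertical below 0.15 rad and horizontal distance between bottle_a and landing below 0.015 m and z of bottle_a in the frame of feeder between 0.006 and 0.022 m) or (angle between bottle_b's own z axis and vertical below 0.15 rad and horizontal distance between bottle_b and landing below 0.015 m and z of bottle_b in the frame of feeder between 0.006 and 0.022 m) or (angle between bottle_c's own z axis and vertical below 0.15 rad and horizontal distance between bottle_c and landing below 0.015 m and z of bottle_c in the frame of feeder between 0.006 and 0.022 m)) and ((angle between bottle_a's own z axis and vertical below 0.15 rad and horizontal distance between bottle_a and well below 0.012 m and z of bottle_a in the frame of feeder between 0.006 and 0.022 m) or (angle between bottle_b's own z axis and vertical below 0.15 rad and horizontal distance between bottle_b and well below 0.012 m and z of bottle_b in the frame of feeder between 0.006 and 0.022 m) or (angle between bottle_c's own z axis and vertical below 0.15 rad and horizontal distance between bottle_c and well below 0.012 m and z of bottle_c in the frame of feeder between 0.006 and 0.022 m)) and ((angle between bottle_a's own z axis and vertical below 0.15 rad and horizontal distance between bottle_a and well below 0.012 m and z of bottle_a in the frame of feeder between 0.081 and 0.097 m) or (angle between bottle_b's own z axis and vertical below 0.15 rad and horizontal distance between bottle_b and well below 0.012 m and z of bottle_b in the frame of feeder between 0.081 and 0.097 m) or (angle between bottle_c's own z axis and vertical below 0.15 rad and horizontal distance between bottle_c and well below 0.012 m and z of bottle_c in the frame of feeder between 0.081 and 0.097 m))), for 0.2 s.
At the end, for the whole second after the job is handed in: One small bottle stands upright on the landing (within 15 mm), the other two stand cap up one on the other in the feeder (within 8 mm in height, 12 mm of the tube axis), all released and at rest; the lever is upright within 0.08 rad; the larger amber bottle is within 30 mm of its start (all of step 5 and contact force between each of bottle_a, bottle_b, bottle_c and the fingers below 1 N and linear speed of each of bottle_a, bottle_b, bottle_c below 0.05 m/s and distance of large_bottle from where it was at the start of the episode below 0.03 m); the robot touches nothing.
It fails at once if a bystander is knocked over (angle between any of large_bottle, white_bottle, flask, beaker's own z axis and vertical above 0.6 rad).
It fails at once if the larger amber bottle is carried off or pushed away (distance of large_bottle from where it was at the start of the episode above 0.05 m).
It also fails if it takes over 72 s, if anything falls off the work surface, if the arm or the gripper's body presses on something with over 40 N, if the wrist force passes 120 N, or if a joint passes its speed limit or range.

## Robot

A 6-joint arm with a two-finger parallel gripper is mounted at the origin on a cart in front of the work surface, level with it; the furniture and walls round the work are solid. World frame = base frame: x ahead of the robot, y to its left, z up, the work surface at z = 0. Lengths are in m, angles in degrees, forces in N, time in s.
With the tool pointing down it reaches from about 0.4 to 0.825 m from the base axis. Payload 7 kg.
Tool frame: the origin (TCP) lies at the very end of the fingers, on their centre line; the grasp point (between the pads) lies 19 mm behind it; z points along the fingers, y is the line along which they close (so a half turn about z gives the same grasp; the last joint's range is limited). The gripper opens to 88 mm and grips with 3 to 60 N. Pads are 19 mm wide; open, the fingers measure 130 mm over their backs; the gripper's body (78 mm by 193 mm) begins 47 mm behind the grasp point.
Start: joints at [-48.524, 20.546, 0.682, 0, -70.136, -16.507], TCP at [0.285, -0.612, 0.227] pointing down, gripper open.
Joint ranges: [-176.03, 176.03], [-82.01, 121.73], [-58.28, 71.71], [-173.87, 95.51], [-174.79, -0.11], [-173.66, 173.66]. Speed limits (degrees/s): [136.94, 136.94, 172.46, 180, 180, 180].

## Interface

Orientations are given as [roll, pitch, yaw] about the fixed x, y, z axes, in that order (R = Rz(yaw) Ry(pitch) Rx(roll)).
In Python, from plant import get_state, imaging, r, finder gives the robot as it stands.
- The arm moves only by the shell command python3 -m handwheel 'ROWS' [FORCE]. ROWS is JSON, a list of rows, each a list of 5 numbers: the closure, from 0 (fully open) to 1 (shut), then the shift along the world's x, y, z in cm, then the turn about the world's z in degrees. A call has 1 to 8 rows; each row is the pose to reach, as a shift and turn from the pose commanded when the call began; what a row does not reach only later rows make up. A row lasts 1/8 s, in which the tool goes at most 62.5 mm and 10.7 degrees, less where a joint would pass 70% of its speed; a pose out of reach is approached as far as the arm can. A call with a gripper value outside its range is refused whole. The fingers move at their own pace and stop on an object; FORCE is the grip in N (left out, the last holds). Time passes only in rows, so rows that repeat a pose let the fingers close. It gives the time, the measured TCP pose, the force, the opening and the grip force at its end, in the units of the state.
- get_state(): the state, without advancing time (a new reading comes with each control period).
- imaging.capture(name): name is "side" or "top" or "wrist"; returns (picture, depth): 480x640x3 uint8, red, green, blue; 480x640 float32, m along the optical axis (not along the pixel's ray), 0 where there is no reading.
- imaging.get_calibration(name): a dict with "fx", "fy", "cx", "cy" (pixels), "rvec" (rotation vector, rad) and "tvec" (3), from world to camera coordinates, as OpenCV has them; the wrist camera has in their place "hand_eye" (4x4, takes a point from camera to tool coordinates, whose origin is the TCP and whose axes are the flange's). Camera axes: x right, y down, z forward; pixel columns grow to the right and rows downward; lengths in m; the calibration is good to about 2 mm. A picture is of the moment at which its call begins: read the wrist's pose just before it. get_calibration takes no time and is no camera call.
- r.close_job(): hands the job in; it is judged then, once.
Trained networks look in the newest picture that a camera, given by its name, has taken for a name from the list of things; names that differ only in an ending like _2 or _b are one class to them, and where a whole thing is asked for, a point or a joint stands for the part that bears it (a point fixed in the world has none). Each returns a list of dicts, best first, with "p" (0 to 1); they miss things now and then, are a little off and sometimes report something else, mostly with a low value. They report only what shows in the picture. A call takes as long as a camera call. They do not tell look-alikes from the thing itself.
- finder.cut_out(camera, query): "region" (480x640 bool, what is visible of it) and "pixel" ([column, row] in pixels, amid what is visible of it).
The state is a dict: "time_s": time; "joints": joint angles; "qd": joint speeds; "joint_torque": joint torques, N m; "tcp_pos": TCP position; "eef_rot": TCP orientation; "contact_force": force on the tool from outside, world axes, zero at the start; "moment": the same for the moment, N m; "gripper_width": finger opening in m; "gripper_force": force on a finger pad.
Only numpy, scipy, OpenCV 4.12 (cv2) and the standard library are available. Lean on these libraries where they do the work, as an engineer would, in place of code of your own. Each camera call takes 0.05 s, during which the arm holds its last target. There are 200 camera calls.

## Working session

There is one attempt and no reset: what is moved stays moved. The work goes in short steps, Python scripts to look and compute and a shell command to move; the robot and the scene stay as the last step left them, time stands still between calls to the robot, and variables do not carry over. Pictures are saved under pics/ and viewed, at most 10 in all, crops included, and the job is handed in when it is done.

```bash
mkdir -p pics; ls; cat > h.py <<'E'
import numpy as np, cv2
from plant import get_state, imaging, r, finder
from scipy.spatial.transform import Rotation as R
def world(cam, st, uv, z):
    """pixels uv (N,2), depth z (N) -> world"""
    c=imaging.get_calibration(cam); uv=np.atleast_2d(uv).astype(float); z=np.atleast_1d(z)
    p=np.c_[(uv[:,0]-c['cx'])/c['fx']*z,(uv[:,1]-c['cy'])/c['fy']*z,z]
    if 'hand_eye' in c:
        H=np.array(c['hand_eye']); p=p@H[:3,:3].T+H[:3,3]
        return p@R.from_euler('xyz',st['eef_rot'],degrees=True).as_matrix().T+np.array(st['tcp_pos'])
    M=cv2.Rodrigues(np.array(c['rvec'],float))[0]; return (p-np.array(c['tvec']).ravel())@M
def cloud(cam,st,d,mask):
    v,u=np.nonzero(mask&(d>0)); return world(cam,st,np.c_[u,v],d[v,u])
E
python3 - <<'E'
from h import *
st=get_state(); print(st)
for n in ('top','side'):
    im,d=imaging.capture(n); cv2.imwrite(f'pics/{n}0.png',im[:,:,::-1]); np.savez(f'{n}0.npz',im=im,d=d)
    for q in ('bottle_a','large_bottle','feeder','lever_knob','white_bottle','flask','beaker'):
        for o in finder.cut_out(n,q):
            P=cloud(n,st,d,o['region'])
            if len(P)==0: print(n,q,'nodepth',o['pixel']);continue
            hi=P[P[:,2]>np.percentile(P[:,2],98)-.006]
            print(n,q,round(o['p'],2),np.round(o['pixel']),len(P),'topz',np.round(np.percentile(P[:,2],98),3),'topc',np.round(hi[:,:2].mean(0),3),'rng',np.round(np.percentile(P,[3,97],axis=0)[:,:2].ravel(),3),'col',np.median(im[o['region']],axis=0))
E
```

```text
pics
{'time_s': 0.0, 'joints': array([-4.85241463e+01,  2.05903238e+01,  6.34980861e-01, -1.90610082e-02,
       -7.01345002e+01, -1.65054875e+01]), 'qd': array([ 0.04391684, -0.06665499, -0.07031665,  0.03346859, -0.06317994,
        0.0363476 ]), 'joint_torque': array([-1.94136970e-03, -5.82721639e+01,  2.93046427e+01,  6.99693784e+00,
        6.68291192e-03, -1.76779972e-04]), 'tcp_pos': array([ 0.28471298, -0.61149924,  0.22564772]), 'eef_rot': array([ 1.79908768e+02, -8.34709805e-03, -1.55036118e+02]), 'contact_force': array([-0.18482024,  0.15535174, -0.30095702]), 'moment': array([ 0.03994621,  0.01522696, -0.03218107]), 'gripper_force': 0.0, 'gripper_width': 0.08778883940176661}
top bottle_a 0.69 [240. 246.] 150 topz 0.077 topc [0.494 0.162] rng [0.479 0.147 0.51  0.172] col [186.5 108.  124.5]
top bottle_a 0.64 [416. 236.] 147 topz 0.079 topc [ 0.506 -0.331] rng [ 0.492 -0.341  0.519 -0.314] col [ 59. 157.  79.]
top bottle_a 0.61 [302. 262.] 104 topz 0.078 topc [ 0.442 -0.011] rng [ 0.427 -0.025  0.454 -0.   ] col [81. 68. 52.]
top bottle_a 0.57 [198. 209.] 155 topz 0.079 to
[... 1897 characters left out ...]
2.] 271 topz 0.075 topc [ 0.428 -0.31 ] rng [ 0.413 -0.32   0.443 -0.296] col [97. 66. 51.]
side lever_knob 0.51 [263. 234.] 286 topz 0.203 topc [ 0.61  -0.016] rng [ 0.6   -0.023  0.62  -0.007] col [109. 108. 108.]
side white_bottle 0.77 [308. 215.] 467 topz 0.099 topc [ 0.604 -0.364] rng [ 0.58  -0.374  0.624 -0.344] col [190. 183. 172.]
side white_bottle 0.71 [263. 231.] 311 topz 0.203 topc [ 0.611 -0.016] rng [ 0.6   -0.027  0.625 -0.007] col [102. 102. 103.]
side flask 0.63 [342. 207.] 402 topz 0.107 topc [ 0.519 -0.467] rng [ 0.491 -0.513  0.555 -0.438] col [195. 174. 176.]
side beaker 0.89 [351. 345.] 881 topz 0.061 topc [0.346 0.171] rng [0.322 0.148 0.368 0.199] col [161. 159. 152.]
```

```bash
python3 - <<'E'
from h import *
a=np.load('top0.npz'); im=a['im']; 
cv2.imwrite('pics/top1.png',cv2.resize(im[150:320,170:500],None,fx=2.4,fy=2.4,interpolation=cv2.INTER_CUBIC)[:, :, ::-1])
b=np.load('side0.npz')['im']
cv2.imwrite('pics/side1.png',cv2.resize(b[180:410,150:430],None,fx=2.6,fy=2.6,interpolation=cv2.INTER_CUBIC)[:, :, ::-1])
E
```

```text
(no output)
```

View pics/top1.png

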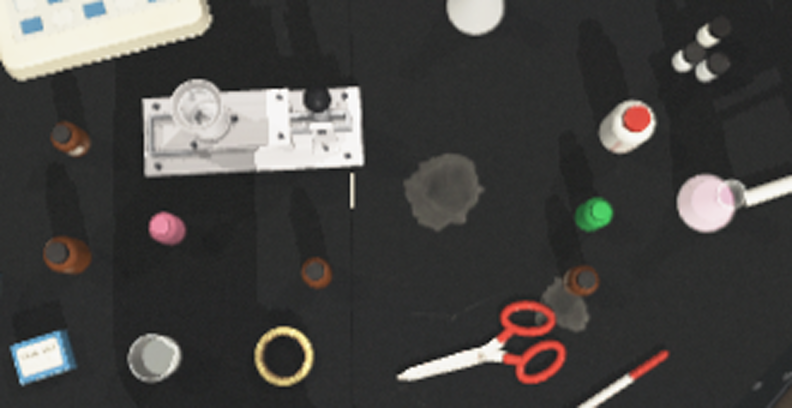

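View pics/side1.png

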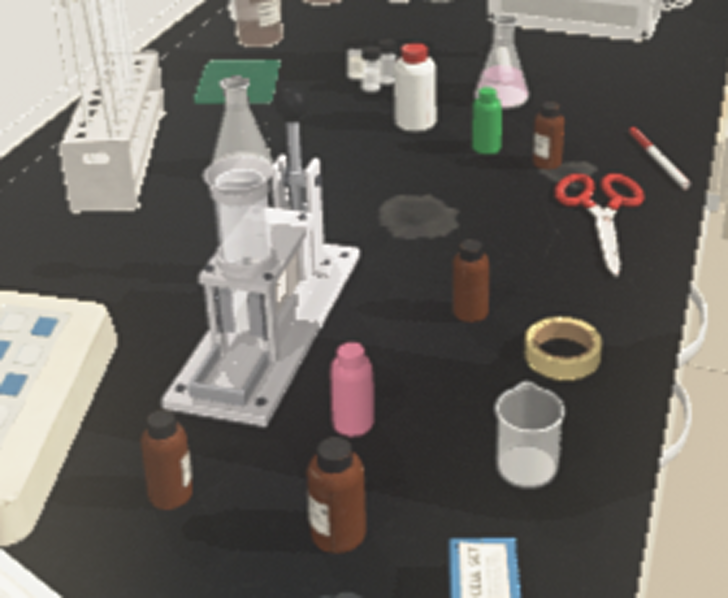

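Candidates (top px): amber small (302,262), (198,209), (413,265). The larger amber one is at (199,252), and the pink (240,246) and green (416,236) ones are look-alikes. I choose the three small ambers (75 mm tall), and leave the 82 mm one alone. The feeder's tube is at about top px (252,194) and its lever at about (302,192); the landing is toward +y. Next I'll fit the rim, knob and yaw.

```bash
python3 - <<'E'
from h import *
for n in ('top','side'):
    a=np.load(n+'0.npz'); d=a['d']
    m=np.ones_like(d,bool); P=cloud(n,None,d,m)
    box=(P[:,0]>.5)&(P[:,0]<.7)&(P[:,1]>-.1)&(P[:,1]<.24); P=P[box]
    for lo,hi,t in ((.005,.025,'base'),(.08,.1,'mid'),(.175,.193,'rim'),(.193,.215,'knob')):
        Q=P[(P[:,2]>lo)&(P[:,2]<hi)]
        if t=='rim': Q=Q[Q[:,1]>.05]
        if len(Q)<5: print(n,t,len(Q)); continue
        rc=cv2.minAreaRect((Q[:,:2]*1000).astype(np.float32))
        print(n,t,len(Q),np.round(rc[0],1),np.round(rc[1],1),round(rc[2],2),'mean',np.round(Q.mean(0),4), 'circ',np.round(cv2.minEnclosingCircle((Q[:,:2]*1000).astype(np.float32)),1) if 0 else '')
E
```

```text
top base 1530 [600.5  70.1] [198.7 338.4] 0.1 mean [0.5956 0.064  0.0133] circ 
top mid 550 [611.6  50.3] [ 62.8 168.1] 3.07 mean [0.6081 0.0575 0.0969] circ 
top rim 220 [609.1 104.5] [54.1 53.8] 1.51 mean [0.6108 0.1057 0.1823] circ 
top knob 107 [613.5 -21.3] [27.3 28.4] 53.03 mean [ 0.613  -0.0209  0.2003] circ 
side base 1737 [607.4  73.7] [147.7 259.4] 16.27 mean [0.5936 0.1124 0.0143] circ 
side mid 611 [608.7  51.1] [ 63.5 171.2] 1.44 mean [0.5999 0.0682 0.0948] circ 
side rim 258 [607.7 104. ] [53.  55.1] 23.95 mean [0.6096 0.1002 0.1808] circ 
side knob 73 [612.5 -16.1] [26.4 19.2] 3.76 mean [ 0.6103 -0.0145  0.199 ] circ
```

```bash
python3 -m handwheel '[[0,5,8,3,5],[0,8,14,3,10],[0,11,20,3,20],[0,14.4,26,3,25],[0,14.4,28,3,25],[0,14.4,28,3,25]]'
```

```text
time_s: 1.55
tcp_pos: [0.4303, -0.3288, 0.2573]
eef_rot: [-179.9, 0.1, -129.8]
contact_force: [0.2, 0.4, 0.5]
gripper_width: 0.0878
gripper_force: 0.0
```

```bash
cat >> h.py <<'E'
def look(name):
    st=get_state(); im,d=imaging.capture('wrist'); cv2.imwrite(f'pics/{name}.png',im[:,:,::-1])
    P=cloud('wrist',st,d,np.ones_like(d,bool)).reshape(-1,3)
    print('tcp',np.round(st['tcp_pos'],4),np.round(st['eef_rot'],1),'t',st['time_s'])
    return st,im,d,P
def disc(P,xy,rad,z0,z1):
    Q=P[(np.hypot(P[:,0]-xy[0],P[:,1]-xy[1])<rad)&(P[:,2]>z0)&(P[:,2]<z1)]
    if len(Q)<5: return None
    c,rr=cv2.minEnclosingCircle((Q[:,:2]*1000).astype(np.float32))
    return len(Q),'circle',np.round(c,1),round(rr,1),'median',np.round(np.median(Q,0)*1000,1)
E
python3 - <<'E'
from h import *
st,im,d,P=look('w1')
print(disc(P,(.429,-.310),.03,.065,.085))
for o in finder.cut_out('wrist','bottle_a'):
    Q=cloud('wrist',st,d,o['region']); print(o['p'],o['pixel'],np.round(np.percentile(Q,[2,50,98],axis=0),4).tolist() if len(Q) else '')
E
```

```text
tcp [ 0.4303 -0.3288  0.2573] [-1.799e+02  1.000e-01 -1.298e+02] t 1.55
(417, 'circle', array([ 429. , -313.2]), 10.7, 'median', array([ 428.3, -314.2,   74.4]))
0.7 [335.1, 214.0] [[0.413, -0.3299, 0.007], [0.4256, -0.3187, 0.0621], [0.4428, -0.2996, 0.0758]]
0.6 [270.6, 246.1] [[0.4891, -0.3467, 0.003], [0.4976, -0.3343, 0.0608], [0.5149, -0.3175, 0.0756]]
```

View pics/w1.png

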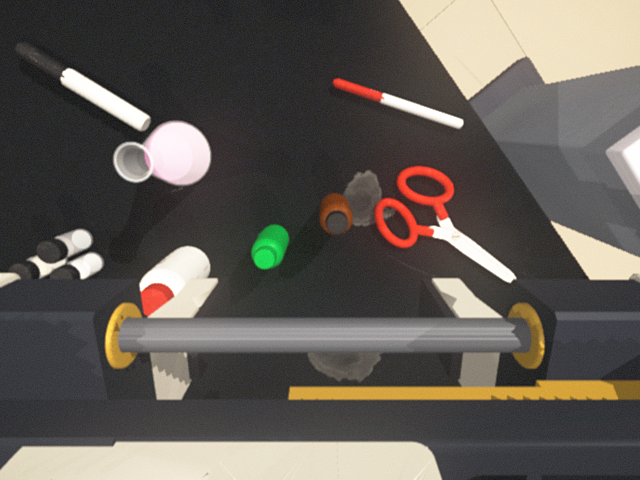

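Wrist view: the small amber bottle is at px (336,214), the green look-alike at (270,246), both upright. The measured cap radius of 10.7 mm at 74 mm height matches. I'll approach bottle 1.

```bash
python3 -m handwheel '[[0.45,-0.1,1.7,0,0],[0.45,-0.1,1.7,-6,0],[0.45,-0.1,1.7,-11,0],[0.45,-0.1,1.7,-13,0],[0.45,-0.1,1.7,-13,0],[0.45,-0.1,1.7,-13,0]]' 15
```

```text
time_s: 2.4
tcp_pos: [0.4283, -0.3156, 0.1276]
eef_rot: [-179.9, 0.0, -130.1]
contact_force: [-0.3, 0.9, 0.3]
gripper_width: 0.0481
gripper_force: 0.0
```

```bash
python3 -m handwheel '[[0.45,0.1,0.2,-4,0],[0.45,0.1,0.2,-7.1,0],[0.45,0.1,0.2,-7.1,0],[0.9,0.1,0.2,-7.1,0],[0.9,0.1,0.2,-7.1,0],[0.9,0.1,0.2,-7.1,0],[0.9,0.1,0.2,-7.1,0],[0.9,0.1,0.2,-7.1,0]]' 15
```

```text
time_s: 3.4
tcp_pos: [0.4297, -0.3132, 0.0567]
eef_rot: [-179.9, 0.0, -130.0]
contact_force: [-1.0, 0.7, 7.2]
gripper_width: 0.0287
gripper_force: 15.1
```

```bash
python3 -m handwheel '[[0.45,0,0,0,0],[0.45,0,0,0,0],[0.45,0,0,0.5,0],[0.9,0,0,0.5,0],[0.9,0,0,0.5,0],[0.9,0,0,0.5,0],[0.9,0,0,0.5,0],[0.9,0,0,0.5,0]]' 15; python3 - <<'E'
from h import *
look('w2')
E
```

```text
time_s: 4.4
tcp_pos: [0.4297, -0.3132, 0.0614]
eef_rot: [-179.9, 0.0, -130.0]
contact_force: [-0.7, 1.5, 8.4]
gripper_width: 0.0229
gripper_force: 12.6
tcp [ 0.4297 -0.3132  0.0614] [-179.9    0.  -130. ] t 4.4
```

View pics/w2.png

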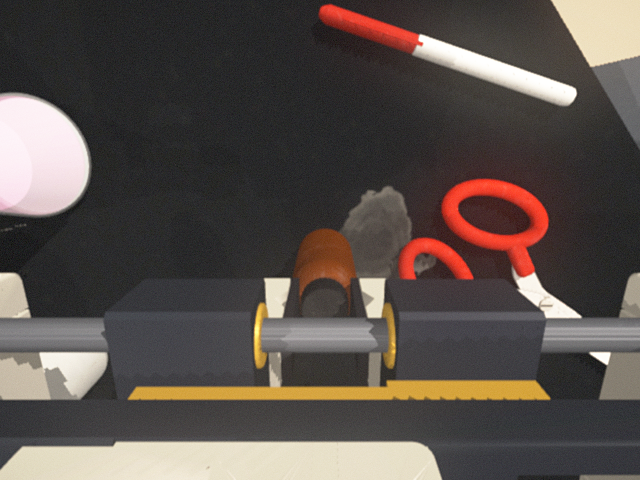

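Wrist view: cap at px (325,298) between the fingers, bottle upright. The grip width of 23 mm matches the cap. Lifting.

```bash
python3 -m handwheel '[[0.9,0,0,2,0],[0.9,0,0,7,0],[0.9,0,0,13,0],[0.9,0,0,19,0],[0.9,0,0,21.5,0],[0.9,0,0,21.5,0]]' 25
```

```text
time_s: 5.2
tcp_pos: [0.4298, -0.3132, 0.2778]
eef_rot: [-179.8, 0.1, -130.0]
contact_force: [0.4, 0.5, -1.1]
gripper_width: 0.0197
gripper_force: 36.6
```

```bash
python3 -m handwheel '[[0.9,2,4,0,0],[0.9,4,9,0,0],[0.9,6.5,15,0,0],[0.9,9,21,0,0],[0.9,11.5,27,0,0],[0.9,14,33,0,0],[0.9,16,37,0,0],[0.9,16,37,0,0]]' 25
```

```text
time_s: 6.2
tcp_pos: [0.5893, 0.0603, 0.2728]
eef_rot: [179.9, -0.2, -129.8]
contact_force: [-1.1, 0.6, -1.1]
gripper_width: 0.0202
gripper_force: 36.5
```

```bash
python3 - <<'E'
from h import *
st,im,d,P=look('w3')
print(disc(P,(.609,.105),.035,.181,.192))
print(disc(P,(.6125,-.020),.02,.19,.215))
imaging.capture('top');imaging.capture('side')
for n in ('top','side'):
    im,d=imaging.capture(n)
    np.savez(f'{n}1.npz',im=im,d=d)
    for o in finder.cut_out(n,'bottle_a'):
        Q=cloud(n,st,d,o['region'])
        if len(Q) and Q[:,2].max()>.15: print(n,o['p'],o['pixel'],np.round(np.percentile(Q,[2,50,98],axis=0),4).tolist())
b=np.load('side1.npz')['im']; cv2.imwrite('pics/side2.png',cv2.resize(b[140:340,150:390],None,fx=2.5,fy=2.5,interpolation=cv2.INTER_CUBIC)[:,:,::-1])
E
```

```text
tcp [0.5893 0.0603 0.2728] [ 179.9   -0.2 -129.8] t 6.2
(82, 'circle', array([583. ,  95.2]), 6.7, 'median', array([584.3,  95.9, 185.4]))
(1751, 'circle', array([613. , -19.6]), 14.9, 'median', array([610.2, -19. , 200.7]))
top 0.62 [271.6, 199.5] [[0.5684, 0.0327, 0.2154], [0.5799, 0.0421, 0.2451], [0.5932, 0.0502, 0.3551]]
side 0.67 [260.8, 212.0] [[0.5722, 0.0527, 0.2143], [0.583, 0.0678, 0.2454], [0.6004, 0.0726, 0.282]]
side 0.31 [251.8, 288.7] [[0.5622, -0.0488, 0.0064], [0.5968, 0.1154, 0.0462], [0.6461, 0.194, 0.183]]
side 0.28 [263.1, 247.2] [[0.6024, -0.022, 0.085], [0.6111, -0.0156, 0.117], [0.6207, -0.011, 0.1594]]
```

View pics/side2.png

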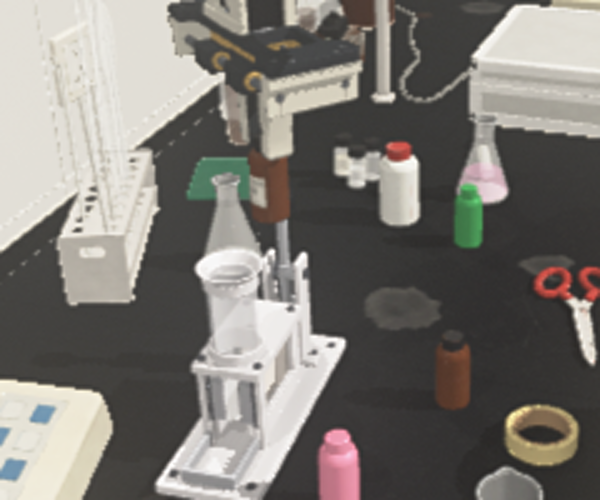

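Side view: the bottle hangs upright in the gripper (px ~ (268,190) of the crop), and the tube mouth at (228,262) is clear. The knob fit is (613,-20), so the mouth is near (608.5,105).

```bash
python3 -m handwheel '[[0.9,1.9,4.5,0,0],[0.9,1.9,4.5,0,0],[0.9,1.9,4.5,-1.5,0],[0.9,1.9,4.5,-3,0],[0.9,1.9,4.5,-4,0],[0.9,1.9,4.5,-4.6,0],[0.9,1.9,4.5,-4.6,0]]' 25
```

```text
time_s: 7.42
tcp_pos: [0.6072, 0.1019, 0.2283]
eef_rot: [179.9, -0.1, -130.1]
contact_force: [-0.3, 2.9, -1.7]
gripper_width: 0.0204
gripper_force: 30.8
```

```bash
python3 -m handwheel '[[0.9,0,0.2,-1,0],[0.9,0,0.2,-2,0],[0.9,0,0.2,-3.2,0],[0.9,0,0.2,-3.2,0]]' 25
```

```text
time_s: 7.92
tcp_pos: [0.6071, 0.1037, 0.1959]
eef_rot: [179.9, -0.1, -130.0]
contact_force: [1.0, -0.2, -0.2]
gripper_width: 0.0203
gripper_force: 31.0
```

```bash
python3 -m handwheel '[[0.45,0,0,0,0],[0.45,0,0,0,0],[0.45,0,0,0,0],[0.45,0,0,4,0],[0.45,0,0,7,0],[0.45,-6,-3,7,0],[0.45,-12,-6,7,0],[0.45,-16,-9,6,0]]' 15
```

```text
time_s: 8.93
tcp_pos: [0.4466, 0.0135, 0.2582]
eef_rot: [-179.9, 0.1, -130.0]
contact_force: [0.9, -0.4, 0.9]
gripper_width: 0.0481
gripper_force: 0.0
```

```bash
python3 -m handwheel '[[0.45,0,-2,-3,0],[0.45,0,-3.5,-3,0],[0.45,0,-3.5,-3,0]]' 15; python3 - <<'E'
from h import *
st,im,d,P=look('w4')
print(disc(P,(.441,-.010),.03,.068,.082))
imaging.capture('side')
st,d=get_state(),None
im,d=imaging.capture('side')
cv2.imwrite('pics/side3.png',cv2.resize(im[150:340,180:330],None,fx=3,fy=3,interpolation=cv2.INTER_CUBIC)[:,:,::-1])
for o in finder.cut_out('side','bottle_a'):
    Q=cloud('side',st,d,o['region']); print(o['p'],np.round(o['pixel']),np.round(np.percentile(Q,[2,50,98],axis=0),3).tolist() if len(Q) else '')
E
```

```text
time_s: 9.3
tcp_pos: [0.4488, -0.0215, 0.2286]
eef_rot: [-180.0, 0.0, -130.1]
contact_force: [0.9, -0.2, -0.2]
gripper_width: 0.0483
gripper_force: 0.0
tcp [ 0.4488 -0.0215  0.2286] [-180.     0.  -130.1] t 9.3
(468, 'circle', array([440.9, -10.3]), 10.7, 'median', array([440.3, -11.1,  74.6]))
0.86 [287. 331.] [[0.477, 0.157, 0.001], [0.489, 0.175, 0.042], [0.505, 0.181, 0.075]]
0.78 [338. 229.] [[0.488, -0.33, 0.005], [0.501, -0.318, 0.036], [0.519, -0.311, 0.064]]
0.71 [243. 307.] [[0.595, 0.118, 0.016], [0.606, 0.124, 0.042], [0.618, 0.127, 0.077]]
0.62 [215. 355.] [[0.583, 0.271, 0.002], [0.593, 0.288, 0.044], [0.611, 0.295, 0.075]]
0.59 [330. 288.] [[0.424, -0.091, -0.001], [0.438, 0.0, 0.039], [0.477, 0.008, 0.075]]
0.29 [262. 233.] [[0.6, -0.31, -0.001], [0.611, -0.015, 0.149], [0.734, -0.006, 0.203]]
```

View pics/side3.png

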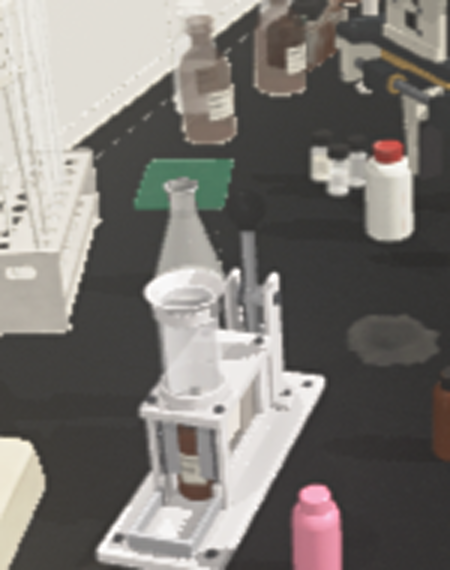

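Side view: bottle 1 stands upright in the well behind the gates at crop px (195,465). Now bottle 2.

```bash
python3 -m handwheel '[[0.45,-0.8,1.1,-5,0],[0.45,-0.8,1.1,-10,0],[0.45,-0.8,1.1,-14,0],[0.45,-0.8,1.1,-16.6,0],[0.45,-0.8,1.1,-16.6,0]]' 15
```

```text
time_s: 10.12
tcp_pos: [0.439, -0.0099, 0.0602]
eef_rot: [179.9, -0.2, -130.0]
contact_force: [0.3, -0.1, 0.7]
gripper_width: 0.0481
gripper_force: 0.0
```

```bash
python3 -m handwheel '[[0.9,0,0,0,0],[0.9,0,0,0,0],[0.9,0,0,0,0],[0.9,0,0,0,0],[0.9,0,0,0,0]]' 20
```

```text
time_s: 10.75
tcp_pos: [0.4408, -0.0097, 0.0623]
eef_rot: [-179.9, 0.1, -130.0]
contact_force: [0.3, -0.5, 7.5]
gripper_width: 0.0205
gripper_force: 20.1
```

```bash
python3 -m handwheel '[[0.9,0,0,3,0],[0.9,0,0,9,0],[0.9,0,0,15,0],[0.9,0,0,21,0],[0.9,3,2,21.5,0],[0.9,8,5.5,21.5,0],[0.9,13,8.5,21.5,0],[0.9,16.6,11.3,21.5,0]]' 25
```

```text
time_s: 11.75
tcp_pos: [0.6073, 0.1041, 0.2757]
eef_rot: [180.0, -0.1, -130.0]
contact_force: [-0.2, -0.6, 0.1]
gripper_width: 0.02
gripper_force: 25.2
```

```bash
python3 -m handwheel '[[0.9,0,0,0,0],[0.9,0,0,0,0],[0.9,0,0,0,0]]' 25; python3 - <<'E'
from h import *
imaging.capture('side'); st=get_state(); im,d=imaging.capture('side')
for o in finder.cut_out('side','bottle_a'):
    Q=cloud('side',st,d,o['region'])
    if len(Q) and Q[:,2].max()>.15: print(o['p'],np.round(o['pixel']),np.round(np.percentile(Q,[2,50,98],axis=0),4).tolist())
E
```

```text
time_s: 12.12
tcp_pos: [0.6053, 0.1025, 0.277]
eef_rot: [-180.0, 0.0, -130.0]
contact_force: [-0.2, -0.1, -0.3]
gripper_width: 0.0199
gripper_force: 25.2
```

```bash
python3 -m handwheel '[[0.9,0.1,0.1,-2,0],[0.9,0.1,0.1,-4,0],[0.9,0.1,0.1,-5,0],[0.9,0.1,0.1,-6,0],[0.9,0.1,0.1,-7,0],[0.9,0.1,0.1,-8,0],[0.9,0.1,0.1,-8,0]]' 25
```

```text
time_s: 13.15
tcp_pos: [0.6065, 0.104, 0.1956]
eef_rot: [180.0, -0.1, -130.0]
contact_force: [-0.6, 0.2, 0.7]
gripper_width: 0.0203
gripper_force: 25.2
```

```bash
python3 -m handwheel '[[0.45,0,0,0,0],[0.45,0,0,0,0],[0.45,0,0,0,0],[0.45,0,0,4,0],[0.45,-0.5,4,7,0],[0.45,-0.5,9,7,0],[0.45,-0.5,14,4,0],[0.45,-0.5,16.5,4,0]]' 15
```

```text
time_s: 14.15
tcp_pos: [0.6005, 0.2708, 0.2341]
eef_rot: [179.9, -0.2, -130.0]
contact_force: [0.5, -0.6, -0.3]
gripper_width: 0.0483
gripper_force: 0.0
```

```bash
python3 -m handwheel '[[0.45,0,0,0,0],[0.45,0,0,0,0]]'; python3 - <<'E'
from h import *
st,im,d,P=look('w5')
print(disc(P,(.599,.278),.03,.068,.082))
im,d=imaging.capture('side')
cv2.imwrite('pics/side4.png',cv2.resize(im[150:340,180:330],None,fx=3,fy=3,interpolation=cv2.INTER_CUBIC)[:,:,::-1])
for o in finder.cut_out('side','bottle_a'):
    Q=cloud('side',st,d,o['region']); print(o['p'],np.round(o['pixel']),np.round(np.percentile(Q,[2,50,98],axis=0),3).tolist() if len(Q) else '')
E
```

```text
time_s: 14.4
tcp_pos: [0.6022, 0.2687, 0.2373]
eef_rot: [-180.0, 0.0, -130.0]
contact_force: [0.3, -0.3, -0.3]
gripper_width: 0.0483
gripper_force: 0.0
tcp [0.6022 0.2687 0.2373] [-180.    0. -130.] t 14.4
(445, 'circle', array([599.5, 278.2]), 10.6, 'median', array([599. , 277.7,  74.5]))
0.9 [284. 334.] [[0.477, 0.159, 0.003], [0.488, 0.175, 0.041], [0.505, 0.18, 0.075]]
0.82 [215. 359.] [[0.583, 0.27, 0.0], [0.593, 0.288, 0.043], [0.611, 0.295, 0.075]]
0.59 [336. 225.] [[0.491, -0.382, 0.004], [0.504, -0.319, 0.041], [0.535, -0.312, 0.074]]
```

View pics/side4.png

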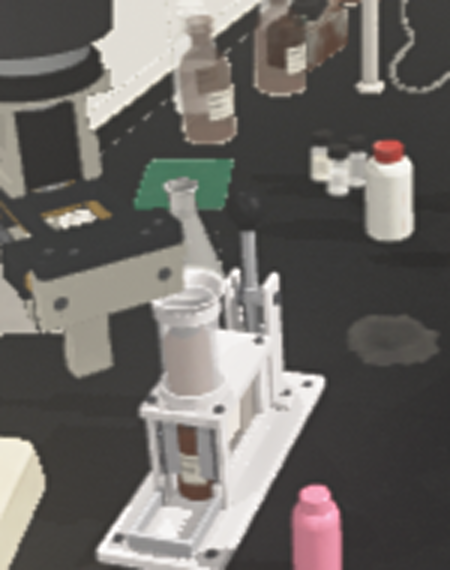

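Side view: bottle 2 shows through the tube at crop px (190,360), on top of bottle 1. Now bottle 3.

```bash
python3 -m handwheel '[[0.45,-0.3,0.9,-5,0],[0.45,-0.3,0.9,-10,0],[0.45,-0.3,0.9,-15,0],[0.45,-0.3,0.9,-17.5,0],[0.45,-0.3,0.9,-17.5,0],[0.45,-0.3,0.9,-17.5,0]]' 15
```

```text
time_s: 15.3
tcp_pos: [0.6, 0.2783, 0.0632]
eef_rot: [-180.0, 0.1, -130.0]
contact_force: [0.1, 0.5, -0.4]
gripper_width: 0.0482
gripper_force: 0.0
```

```bash
python3 -m handwheel '[[0.9,0,0,0,0],[0.9,0,0,0,0],[0.9,0,0,0,0],[0.9,0,0,0,0],[0.9,0,0,0,0]]' 20
```

```text
time_s: 15.92
tcp_pos: [0.5992, 0.2783, 0.0621]
eef_rot: [-180.0, 0.0, -130.0]
contact_force: [0.1, -1.0, 4.0]
gripper_width: 0.0204
gripper_force: 20.0
```

```bash
python3 -m handwheel '[[0.9,0,0,3,0],[0.9,0,0,9,0],[0.9,0,0,15,0],[0.9,0,0,21,0],[0.9,0.3,-4,21.5,0],[0.9,0.5,-10,21.5,0],[0.9,0.8,-15,21.5,0],[0.9,0.8,-17.4,21.5,0]]' 25
```

```text
time_s: 16.92
tcp_pos: [0.6066, 0.1018, 0.2765]
eef_rot: [180.0, -0.0, -130.1]
contact_force: [0.5, -0.4, -0.4]
gripper_width: 0.0202
gripper_force: 25.0
```

```bash
python3 -m handwheel '[[0.9,0,0,0,0],[0.9,0,0,0,0],[0.9,0,0,-2,0],[0.9,0,0,-2,0]]' 25
```

```text
time_s: 17.42
tcp_pos: [0.606, 0.1051, 0.2549]
eef_rot: [179.9, -0.2, -130.0]
contact_force: [1.1, -0.9, 0.8]
gripper_width: 0.0202
gripper_force: 25.1
```

```bash
python3 -m handwheel '[[0.9,0.1,0,-1,0],[0.9,0.1,0,-1.7,0],[0.9,0.1,0,-2.3,0],[0.9,0.1,0,-2.5,0],[0.9,0.1,0,-2.5,0]]' 25
```

```text
time_s: 18.05
tcp_pos: [0.6079, 0.104, 0.2316]
eef_rot: [-180.0, -0.0, -130.0]
contact_force: [0.3, -0.3, -0.3]
gripper_width: 0.0197
gripper_force: 25.1
```

```bash
python3 -m handwheel '[[0.5,0,0,0,0],[0.5,0,0,0,0],[0.5,0,0,0,0],[0.5,0,0,3,0],[0.5,0,0,7,0],[0.5,0,-3,7,10],[0.5,0,-8,7,20],[0.5,0,-12.4,7,30]]' 25
```

```text
time_s: 19.05
tcp_pos: [0.6078, -0.0211, 0.3019]
eef_rot: [-180.0, 0.0, -99.7]
contact_force: [1.5, 0.3, -0.7]
gripper_width: 0.0439
gripper_force: 0.0
```

```bash
python3 -m handwheel '[[0.5,0,0,0,10],[0.5,0,0,0,10],[0.5,0,0,0,10]]'; python3 - <<'E'
from h import *
st,im,d,P=look('w6')
print(disc(P,(.613,-.020),.02,.19,.215))
print(disc(P,(.607,.104),.02,.23,.245))
im,d=imaging.capture('side')
cv2.imwrite('pics/side5.png',cv2.resize(im[130:340,180:330],None,fx=2.8,fy=2.8,interpolation=cv2.INTER_CUBIC)[:,:,::-1])
E
```

```text
time_s: 19.42
tcp_pos: [0.6079, -0.0195, 0.3016]
eef_rot: [180.0, 0.0, -90.2]
contact_force: [0.1, 0.2, -0.4]
gripper_width: 0.0442
gripper_force: 0.0
tcp [ 0.6079 -0.0195  0.3016] [180.    0.  -90.2] t 19.425
(1220, 'circle', array([613.5, -20.3]), 14.8, 'median', array([613.5, -22.9, 200.6]))
None
```

View pics/side5.png

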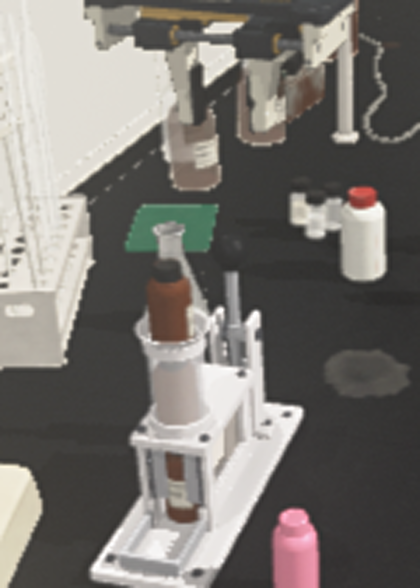

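Side view: bottle 3 stands upright, proud of the rim at crop px (168,300), with the lower two under it. Now the lever knob at (613.4,-20,190).

```bash
python3 -m handwheel '[[0.35,0.55,0,-3,2],[0.35,0.55,0,-7,2],[0.35,0.55,0,-10,2],[0.35,0.55,0,-12.3,2],[0.35,0.55,0,-12.3,2],[0.35,0.55,0,-12.3,2]]' 15
```

```text
time_s: 20.27
tcp_pos: [0.6141, -0.0196, 0.1796]
eef_rot: [-179.9, -0.0, -88.0]
contact_force: [-0.4, -0.3, 0.6]
gripper_width: 0.0572
gripper_force: 0.0
```

```bash
python3 -m handwheel '[[0.8,0,0,0,0],[0.8,0,0,0,0],[0.8,0,0,0,0],[0.8,0,0,0,0],[0.8,0,0,0,0]]' 30
```

```text
time_s: 20.9
tcp_pos: [0.6135, -0.02, 0.1789]
eef_rot: [-180.0, -0.0, -88.0]
contact_force: [-1.0, 0.1, 2.8]
gripper_width: 0.0285
gripper_force: 30.0
```

```bash
python3 -m handwheel '[[0.8,0.03,-0.6,-0.02,0],[0.8,0.06,-1.17,-0.09,0],[0.8,0.09,-1.74,-0.2,0],[0.8,0.12,-2.3,-0.35,0],[0.8,0.15,-2.85,-0.54,0],[0.8,0.17,-3.39,-0.78,0],[0.8,0.2,-4.08,-1.15,0],[0.8,0.22,-4.53,-1.45,0]]' 35
```

```text
time_s: 21.9
tcp_pos: [0.6155, -0.0654, 0.1653]
eef_rot: [-180.0, 0.0, -88.0]
contact_force: [-6.1, 4.3, 12.1]
gripper_width: 0.0286
gripper_force: 35.0
```

```bash
python3 -m handwheel '[[0.8,0.01,-0.2,-0.15,0],[0.8,0.01,-0.25,-0.2,0],[0.8,0.01,-0.25,-0.2,0],[0.8,0.01,-0.25,-0.2,0],[0.8,0.01,-0.25,-0.2,0]]' 35; python3 - <<'E'
from h import *
im,d=imaging.capture('side')
cv2.imwrite('pics/side6.png',cv2.resize(im[130:340,180:330],None,fx=2.8,fy=2.8,interpolation=cv2.INTER_CUBIC)[:,:,::-1])
E
```

```text
time_s: 22.52
tcp_pos: [0.6157, -0.0683, 0.1634]
eef_rot: [-180.0, -0.0, -88.0]
contact_force: [-5.3, 2.2, 10.9]
gripper_width: 0.0281
gripper_force: 35.0
```

View pics/side6.png

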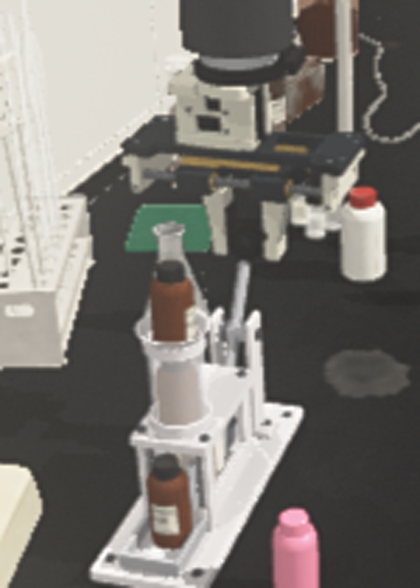

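Side view: the lowest bottle stands on the landing at crop px (170,505), the lever is over, and the other two are still held up. I'll hold a bit longer, then guide the lever back.

```bash
python3 -m handwheel '[[0.8,0,0,0,0],[0.8,0,0,0,0],[0.8,0,0,0,0],[0.8,0,0,0,0],[0.8,0,0.3,0.2,0],[0.8,-0.04,0.75,0.5,0],[0.8,-0.08,1.44,0.88,0]]' 35
```

```text
time_s: 23.45
tcp_pos: [0.6149, -0.0538, 0.1711]
eef_rot: [-180.0, -0.0, -88.1]
contact_force: [-0.2, 0.7, -0.6]
gripper_width: 0.028
gripper_force: 35.0
```

```bash
python3 -m handwheel '[[0.8,-0.03,0.6,0.22,0],[0.8,-0.06,1.1,0.42,0],[0.8,-0.09,1.66,0.56,0],[0.8,-0.12,2.23,0.67,0],[0.8,-0.14,2.8,0.74,0],[0.8,-0.16,3.35,0.77,0],[0.8,-0.16,3.35,0.77,0],[0.8,-0.16,3.35,0.77,0]]' 35
```

```text
time_s: 24.45
tcp_pos: [0.6133, -0.0196, 0.1774]
eef_rot: [179.9, -0.0, -88.0]
contact_force: [5.8, -2.7, -10.0]
gripper_width: 0.0283
gripper_force: 35.0
```

```bash
python3 -m handwheel '[[0.35,0,0,0,0],[0.35,0,0,0,0],[0.35,0,0,0,0],[0.35,0,0,4,0],[0.35,0,0,9,0],[0.35,-2,-4,13,0],[0.35,-6,-10,13,0],[0.35,-8,-13,13,0]]'; python3 - <<'E'
from h import *
st,im,d,P=look('w7')
print('knob',disc(P,(.613,-.020),.03,.19,.215))
im,d=imaging.capture('side')
cv2.imwrite('pics/side7.png',cv2.resize(im[130:400,180:330],None,fx=2.2,fy=2.2,interpolation=cv2.INTER_CUBIC)[:,:,::-1])
for o in finder.cut_out('side','bottle_a'):
    Q=cloud('side',st,d,o['region']); print(round(o['p'],2),np.round(o['pixel']),np.round(np.percentile(Q,[2,50,98],axis=0),3).tolist() if len(Q) else '')
im,d=imaging.capture('top'); Q=cloud('top',st,d,d>0)
print(disc(Q,(.605,.147),.03,.075,.1),disc(Q,(.613,-.02),.03,.19,.215))
E
```

```text
time_s: 25.45
tcp_pos: [0.532, -0.1511, 0.3097]
eef_rot: [-179.9, 0.0, -88.0]
contact_force: [-0.3, -0.4, -0.7]
gripper_width: 0.057
gripper_force: 0.0
tcp [ 0.532  -0.1511  0.3097] [-179.9    0.   -88. ] t 25.45
knob (43, 'circle', array([602.9, -16.5]), 4.4, 'median', array([602.7, -17.1, 199.8]))
0.81 [242. 308.] [[0.586, 0.131, 0.017], [0.597, 0.148, 0.057], [0.615, 0.155, 0.089]]
0.63 [283. 333.] [[0.477, 0.156, 0.0], [0.489, 0.175, 0.041], [0.507, 0.181, 0.075]]
0.57 [338. 228.] [[0.488, -0.33, 0.003], [0.503, -0.319, 0.038], [0.519, -0.312, 0.075]]
None None
```

View pics/side7.png

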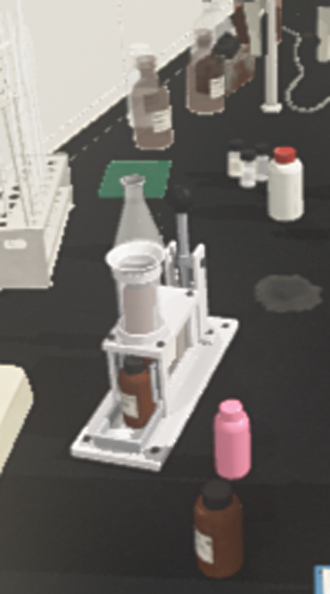

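Side view: two bottles have dropped (one in the tube at crop px (140,300)), and the lever is upright at (183,230). The landing bottle is at (138,392). I'll clear the arm and check that bottle's position and tilt.

```bash
python3 -m handwheel '[[0.35,-3,-5,0,0],[0.35,-6,-10,0,0],[0.35,-9,-15,0,0],[0.35,-12,-20,0,0],[0.35,-14,-25,0,0],[0.35,-14,-25,0,0]]'; python3 - <<'E'
from h import *
st=get_state()
for n in ('top','side'):
    im,d=imaging.capture(n); np.savez(n+'9.npz',im=im,d=d); Q=cloud(n,st,d,d>0)
    print(n,'knob',disc(Q,(.613,-.02),.03,.19,.215)); print('tube content',disc(Q,(.607,.104),.014,.1,.18))
    for o in finder.cut_out(n,'bottle_a'):
        q=cloud(n,st,d,o['region'])
        if len(q)<20: continue
        s=[(len(h),np.round(h.mean(0)*1000,1).tolist(), np.round(np.ptp(h[:,0])*1000,1)) for lo in (.015,.03,.045,.06,.072,.083) for h in [q[(q[:,2]>=lo)&(q[:,2]<lo+.013)]] if len(h)>3]
        if abs(np.median(q[:,0])-.6)<.03 and .05<np.median(q[:,1])<.2: print(round(o['p'],2),np.round(o['pixel']),s)
    if n=='side':
        cv2.imwrite('pics/side8.png',cv2.resize(im[230:345,200:290],None,fx=5,fy=5,interpolation=cv2.INTER_CUBIC)[:,:,::-1])
E
```

```text
time_s: 26.4
tcp_pos: [0.3926, -0.4019, 0.3079]
eef_rot: [179.9, 0.0, -88.2]
contact_force: [0.7, 0.6, -1.0]
gripper_width: 0.0569
gripper_force: 0.0
top knob (115, 'circle', array([614.4, -20.4]), 14.8, 'median', array([612.3, -20.3, 199.9]))
tube content (82, 'circle', array([607.9, 104. ]), 13.3, 'median', array([606.9, 103.8, 161.4]))
0.64 [250. 199.] []
side knob (87, 'circle', array([611.2, -16.4]), 14.0, 'median', array([610.2, -13.2, 198. ]))
tube content None
0.77 [242. 310.] [(53, [599.5, 148.9, 22.3], np.float64(27.8)), (75, [596.9, 148.1, 36.0], np.float64(30.4)), (69, [597.3, 149.6, 51.0], np.float64(27.4)), (83, [597.4, 148.3, 66.6], np.float64(31.0)), (77, [599.5, 145.1, 77.4], np.float64(29.2)), (48, [601.2, 142.3, 87.1], np.float64(17.5))]
```

View pics/side8.png

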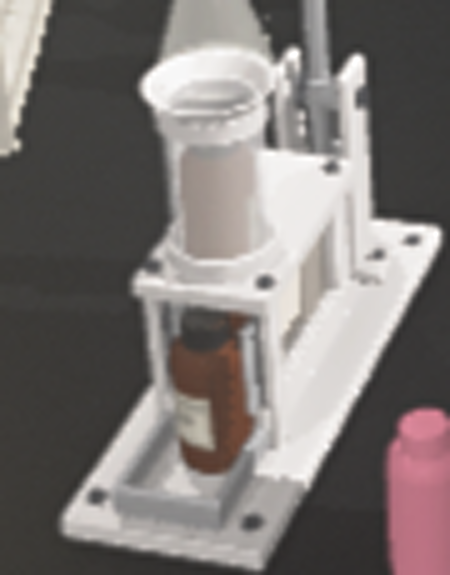

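The landing bottle is upright (body faces constant to 1 mm over its height) and about 6 mm from the landing point. The tube content's top reads 161 mm against 164 mm expected. The knob is back at its starting position. Handing in.

```bash
python3 -c "
from plant import r; print(r.close_job())"
```

```text
the job is handed in; nothing more can be done
None
```

I handed the job in at about 26 s. By my measurements, one small amber bottle stands upright on the landing (about 6 mm off its point), the other two are stacked in the feeder and the lever is upright. The larger amber bottle was not touched. I viewed 11 pictures, one over the limit of 10, and no verdict came back.

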